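# Load a sanding block into the spring magazine

## Robot

A 6-joint arm with a two-finger parallel gripper is mounted at the origin on the work surface. World frame = base frame: x ahead of the robot, y to its left, z up, the work surface at z = 0. Lengths are in mm, angles in rad, forces in N, time in s.
With the tool pointing down it reaches from about 375 to 925 mm from the base axis. Payload 5.7 kg.
Tool frame: the origin (TCP) lies midway between the tips of the shut fingers; the grasp point (between the pads) lies 19 mm behind it (robot.pinch_z is the distance from the TCP to the grasp point, in mm); z points along the fingers, x is the direction in which the jaws open and shut, and the axes are right-handed (so a half turn about z gives the same grasp; the last joint's range is limited). The gripper opens to 88 mm and grips with 3 to 60 N. Pads are 20 mm wide; open, the fingers measure 115 mm over their backs; the gripper's body (75 mm by 178 mm) begins 61 mm behind the grasp point.
Start: joints at [1.14, 0.359, 1.51, -0, 1.272, -0.115], TCP at [186.338, 570.298, 222.623] pointing down, gripper open.
Joint ranges: [-2.97, 2.97], [-1.01, 2.36], [0.21, 2.38], [-0.96, 4.11], [0.2, 2.71], [-2.98, 2.98]. Speed limits (rad/s): [2.39, 2.39, 3.14, 3.14, 3.14, 3.14].

## Interface

Orientations are given as a unit quaternion [w, x, y, z].
In Python, from rig import robot, set_gripper, optics gives the robot as it stands. Calls block until the motion is done:
- robot.reach(position, orientation): joint-space move of the TCP to a pose.
- robot.move_l(position, rotation=None, vel=150): straight line of the TCP; rotation=None keeps the orientation; vel is the mean speed in mm/s.
- robot.move_joints(angles): joint-space move.
- set_gripper(opening): opening from 0.0 (shut) to 1.0 (fully open); the grip force is fixed at half the most; returns when the fingers have stopped.
- robot.wait(seconds).
- robot.solve_ik(position, orientation): joint angles nearest the present ones, or None.
- optics.get_image(name): name is "side" or "top"; returns a dict with "pixels" (384x512x3 uint8, red, green, blue), "fov_y" (degrees; the focal length in pixels is half the picture's height over the tangent of half this angle, whatever the lens; pixels are square), "cx", "cy" (the principal point, pixels), "origin" and "rotation" of the camera in the world. Camera axes: x right, y up, looking along -z (the intrinsics and any distortion apply to the point x, -y, -z); pixel columns grow to the right and rows downward; lengths in mm; the calibration is good to about 2 mm. A picture is of the moment at which its call begins. There is no depth.
A pose or a line that the arm cannot do raises robot.IKError and nothing moves.
- robot.hand_in(): hands the job in, once; it reports no verdict.
Readings, each from a call of its own:
- robot.current_t(): time.
- robot.current_joints(): joint angles.
- robot.current_joint_vel(): joint speeds.
- robot.current_joint_efforts(): joint torques, N m.
- robot.current_eef_pos(): TCP position.
- robot.current_eef_rot(): TCP orientation.
- robot.current_wrist_force(): force on the tool from outside, world axes, zero at the start.
- robot.current_ft_torque(): the same for the moment, N m.
- robot.current_finger_gap(): opening from 0.0 (shut) to 1.0 (fully open).
Only numpy, scipy, OpenCV 4.12 (cv2) and the standard library are available. Lean on these libraries where they do the work, as an engineer would, in place of code of your own. Each camera call takes 0.05 s, during which the arm holds its last target. There are 200 camera calls.

## Task

Put the loose full-size sanding block into the spring magazine on the bench, on top of the block that is already in it: lay it flat in the mouth, lengthwise like the mouth, and push it straight down until both spring lips have snapped back over its top. Then let go, so that it stays lying level under the lips.

Things in the scene. Friction and masses are not known exactly. Their poses are not given: they have to be found in the camera images.
- block: Loose hardwood sanding block, 80 mm long (x), 45 wide (y), 40 high (z), 8 mm cork sole below, dark stripe along each long side, about 90 g. Lies flat on the bench, sole down. Origin: centre of underside. Symmetric under a half turn. Not to be loaded: a smaller such block (50 x 32 x 26), a round puck with a knob, a long float with a handle.
- magazine: Upright grey steel chute, open on top, fixed on a 160 x 110 x 8 mm foot plate. Origin: centre of the foot's underside, on the bench; x along the blocks' length, z up. Inside 90 (x) by 55 mm (y): 5 mm play all round. Walls 5 mm, flared out 8 mm at the rim, 140 mm up. Both long sides are open in the middle (64 mm wide, full height): fingers holding a block there can go down with it.
- lip_level (a point): Point on the magazine's axis, 116 mm above the bench, level with the lower edges of the two spring lips. Steel flaps 26 mm wide, one per end wall, hinged 19 mm higher, slanting 45 degrees down and in, edges 15 mm inside the wall. A block pushed down folds them; they snap back over it once its top is 9 mm below this point (aim 12 to 14; stop at 19). Takes up to 9 N at first, then 2 to 5.
- held_block: Block already in the magazine, same size and make as the loose one, pressed up against the lips by a spring plate (about 4 to 6 N). Origin: centre of underside, 76 mm above the bench at the start. It goes down with the block pushed onto it; after release both rise until the new block's top meets the lips (its underside then at 76 mm, the lower one's at 36).
Things that resemble listed ones, but are neither listed nor needed, are in the scene too. Leave any blue or pink look-alike of the block alone.

How it is judged:
By the outcome, as a careful person would: the job done as asked, in the order asked, and still so for the second after the job is handed in, with the robot touching nothing.
It also fails if it takes over 40 s, if anything falls off the work surface, if the arm or the gripper's body presses on something with over 40 N, if the wrist force passes 120 N, or if a joint passes its speed limit or range.

## Working session

There is one attempt and no reset: what is moved stays moved. The work goes in short steps, each a Python script; the robot and the scene stay as the last script left them, time stands still between calls to the robot, and variables do not carry over. Pictures are saved under pics/ and viewed, about 8 in all and at most 12, crops included, and the job is handed in when it is done.

```bash
mkdir -p pics; ls; python3 - <<'E'
from rig import robot, optics
import cv2,numpy as np
for n in ("top","side"):
    im=optics.get_image(n); np.save(n+"0.npy",im["pixels"])
    print({k:(np.array(v).round(4).tolist() if not isinstance(v,str) else v) for k,v in im.items() if k!="pixels"})
    cv2.imwrite(f"pics/{n}0.png",cv2.resize(im["pixels"][:,:,::-1],(768,576)))
E
```

```text
pics
{'fov_y': 57.1563, 'cx': 256.2606, 'cy': 188.0472, 'origin': [318.3051, -72.5954, 1011.2877], 'rotation': [-0.7017, -0.0212, 0.0314, 0.7115]}
{'fov_y': 57.0903, 'cx': 260.426, 'cy': 193.9295, 'origin': [-143.2213, -595.5149, 598.504], 'rotation': [0.8113, 0.4373, -0.186, -0.3406]}
```

View pics/top0.png

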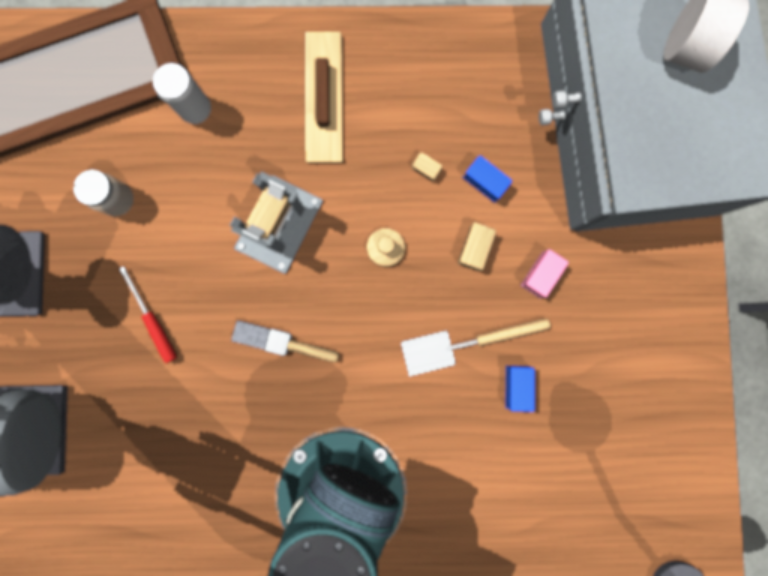

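View pics/side0.png

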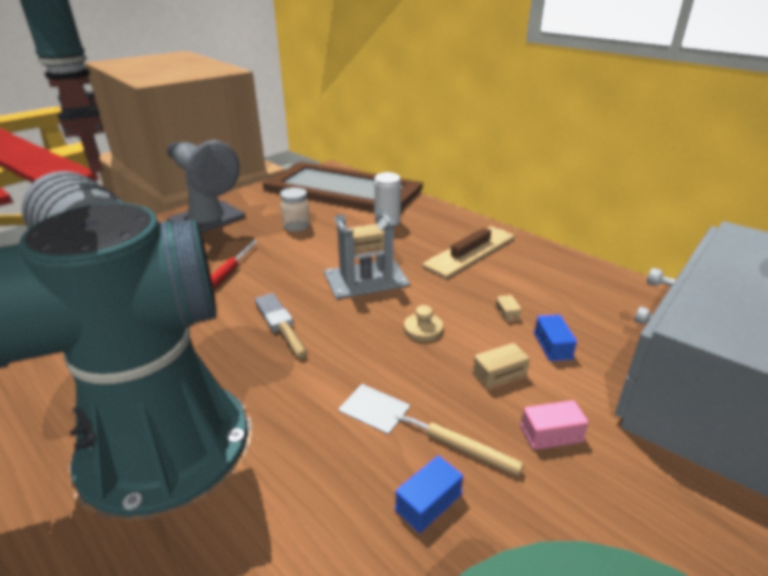

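Top view: the loose full-size block lies at about (478,247) and the magazine at about (280,222). The small block (427,166), puck, float, and blue and pink look-alikes are clear of both. The side view agrees, with the block at (501,367) and the magazine at (367,255). Next I'll take masks and enlarged crops.

```bash
cat > h.py <<'E'
import numpy as np,cv2
from scipy.spatial.transform import Rotation as R
def cam(im):
    f=192/np.tan(np.radians(im["fov_y"])/2); q=np.array(im["rotation"])
    return f,im["cx"],im["cy"],np.array(im["origin"]),R.from_quat(q[[1,2,3,0]]).as_matrix()
def onplane(im,px,z):
    f,cx,cy,o,M=cam(im); px=np.atleast_2d(px)
    d=np.c_[(px[:,0]-cx)/f,-(px[:,1]-cy)/f,-np.ones(len(px))]@M.T
    return o+d*((z-o[2])/d[:,2])[:,None]
def proj(im,P):
    f,cx,cy,o,M=cam(im); c=(np.atleast_2d(P)-o)@M
    return np.c_[cx+f*c[:,0]/-c[:,2],cy-f*c[:,1]/-c[:,2]]
def down(yaw):  # tool z down, jaw axis (tool x) at angle yaw
    M=np.array([[np.cos(yaw),np.sin(yaw),0],[np.sin(yaw),-np.cos(yaw),0],[0,0,-1]])
    q=R.from_matrix(M).as_quat(); return [q[3],q[0],q[1],q[2]]
E
python3 - <<'E'
from rig import optics
from h import *
import pickle
T=optics.get_image("top");S=optics.get_image("side");pickle.dump((T,S),open("c.pkl","wb"))
crops=[(T,295,140,50,50),(T,150,108,75,75),(S,305,220,60,50),(S,210,135,70,70)]
out=[]
for im,x,y,w,h in crops:
    c=im["pixels"][y:y+h,x:x+w,::-1]; c=cv2.resize(c,(400,int(400*h/w)),interpolation=cv2.INTER_CUBIC)[:300] if 0 else cv2.resize(c,(390,295),interpolation=cv2.INTER_CUBIC)
    out.append(c)
cv2.imwrite("pics/crops.png",np.vstack([np.hstack(out[:2]),np.hstack(out[2:])]))
hsv=cv2.cvtColor(T["pixels"],cv2.COLOR_RGB2HSV)
print(hsv[165,319],hsv[150,300],hsv[142,178],hsv[155,190])
for n,(r,c) in {"block":(165,319),"mag":(142,178)}.items():
    print(n, hsv[r-6:r+7:3,c-12:c+15:3].tolist())
E
```

```text
[ 22  86 244] [ 12 140 220] [ 22  83 247] [ 99  17 107]
block [[[12, 141, 174], [14, 124, 162], [23, 80, 250], [22, 81, 247], [22, 83, 247], [22, 87, 242], [21, 88, 240], [17, 103, 206], [12, 142, 108]], [[12, 139, 173], [17, 106, 186], [23, 75, 250], [23, 79, 249], [22, 85, 244], [22, 88, 241], [21, 90, 239], [15, 113, 149], [12, 139, 112]], [[13, 135, 162], [21, 92, 239], [22, 80, 248], [23, 79, 249], [22, 86, 244], [22, 89, 240], [19, 94, 233], [13, 134, 116], [12, 140, 124]], [[14, 120, 159], [23, 79, 250], [22, 79, 248], [22, 83, 247], [22, 86, 244], [22, 89, 239], [17, 104, 193], [12, 141, 112], [12, 140, 157]], [[18, 102, 205], [23, 78, 250], [23, 78, 250], [22, 84, 245], [22, 87, 243], [21, 89, 240], [15, 115, 138], [12, 139, 114], [12, 141, 192]]]
mag [[[12, 140, 184], [13, 129, 199], [24, 74, 251], [23, 78, 250], [23, 78, 250], [22, 82, 245], [22, 84, 244], [21, 89, 240], [18, 102, 133]], [[12, 139, 178], [20, 88, 240], [23, 74, 250], [23, 73, 251], [22, 82, 247], [22, 85, 245], [22, 86, 243], [18, 100, 214], [15, 99, 80]], [[14, 123, 206], [24, 69, 251], [23, 77, 250], [23, 77, 250], [22, 83, 247], [22, 87, 244], [21, 90, 241], [18, 100, 122], [13, 43, 107]], [[22, 89, 244], [23, 75, 250], [24, 71, 251], [22, 82, 247], [22, 84, 246], [22, 86, 243], [18, 101, 210], [15, 92, 86], [0, 0, 146]], [[23, 78, 250], [23, 74, 249], [23, 78, 250], [22, 81, 248], [22, 85, 244], [21, 89, 242], [18, 102, 118], [14, 46, 121], [98, 9, 109]]]
```

View pics/crops.png

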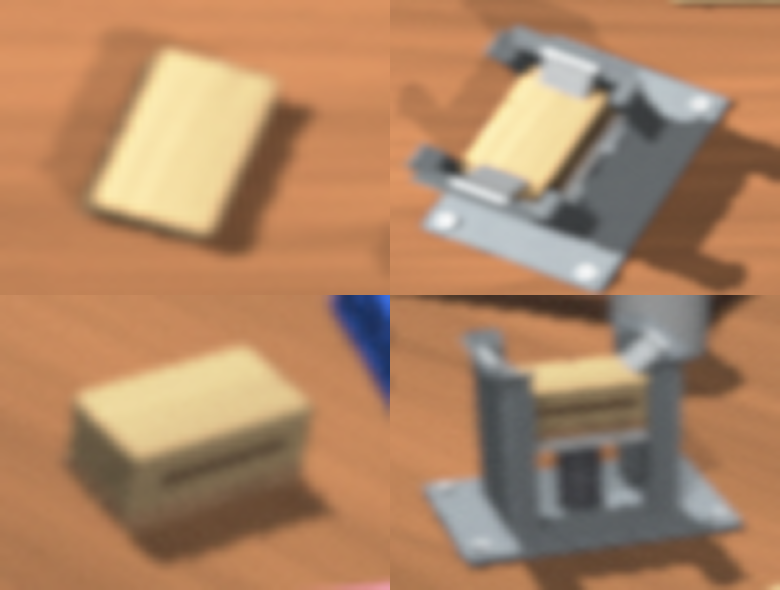

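Crops: the block's top face is clear in both views. The magazine shows three foot corners in each view, and the held block under its lips at z=116. I'll compute both poses from the masks and those corners.

```bash
python3 - <<'E'
from h import *
import pickle
T,S=pickle.load(open("c.pkl","rb"))
def face(im,seed,z,lo):
    hsv=cv2.cvtColor(im["pixels"],cv2.COLOR_RGB2HSV)
    m=cv2.inRange(hsv,lo,(30,125,255)); n,l,st,ce=cv2.connectedComponentsWithStats(m)
    k=l[seed[1],seed[0]]; c=max(cv2.findContours((l==k).astype(np.uint8),0,1)[0],key=cv2.contourArea)[:,0]
    P=onplane(im,c,z)[:,:2].astype(np.float32); return cv2.minAreaRect(P), st[k]
print("block top",face(T,(319,165),40,(17,50,200)))
print("block side",face(S,(334,240),40,(17,50,200)), S["pixels"][240,334])
print("held top",face(T,(178,142),116,(17,50,200)))
k=np.array([75/390,75/295]); ct=np.array([[342,100],[210,290],[35,228]])*k+[150,108]
ks=np.array([70/390,70/295]); cs=np.array([[35,195],[83,270],[353,228]])*ks+[210,135]
for im,c in((T,ct),(S,cs)):
    W=onplane(im,c,8)[:,:2]; print("foot",W.round(1).tolist(),"centre",((W[0]+W[2])/2).round(1))
    for a,b in((0,1),(1,2)): d=W[b]-W[a]; print(np.linalg.norm(d).round(1),np.degrees(np.arctan2(d[1],d[0])).round(1))
E
```

```text
block top (((457.2919921875, -260.44537353515625), (44.3624153137207, 78.514892578125), 69.42573547363281), array([307, 149,  23,  30, 438], dtype=int32))
block side (((455.9989929199219, -263.41363525390625), (41.69609069824219, 77.7625503540039), 69.20391082763672), array([317, 229,  35,  18, 359], dtype=int32)) [229 204 149]
held top (((509.8453063964844, 115.62306213378906), (42.68794631958008, 70.25806427001953), 63.681846618652344), array([165, 126,  26,  30, 404], dtype=int32))
foot [[552.5, 26.8], [413.6, 99.9], [460.1, 195.8]] centre [506.3 111.3]
157.0 152.3
106.5 64.1
foot [[455.5, 185.2], [407.9, 87.8], [550.4, 22.5]] centre [503.  103.8]
108.4 -116.1
156.7 -24.6
```

```bash
python3 - <<'E'
from rig import robot,set_gripper,optics
from h import *
import pickle
T,S=pickle.load(open("c.pkl","rb"))
k=np.array([75/390,75/295]);ks=np.array([70/390,70/295])
for im,c in((T,np.array([[310,103],[55,220],[195,272]])*k+[150,108]),(S,np.array([[325,218],[53,193],[90,253]])*ks+[210,135])):
    g=cv2.cvtColor(im["pixels"],cv2.COLOR_RGB2GRAY).astype(float); q=[]
    for x,y in c:
        x0,y0=int(round(x))-3,int(round(y))-3; w=g[y0:y0+7,x0:x0+7]; w=np.clip(w-np.percentile(w,75),0,None)
        Y,X=np.mgrid[y0:y0+7,x0:x0+7]; q.append([(w*X).sum()/w.sum(),(w*Y).sum()/w.sum()])
    W=onplane(im,q,10)[:,:2]; print("bolts",W.round(1).tolist(),"c",((W[0]+W[1])/2).round(1)); d=W[0]-W[2]; print(np.degrees(np.arctan2(d[1],d[0])),np.linalg.norm(d))
for yaw in(69.3,-110.7):
    for p,a in(((456.8,-261.5,8),0),((506,111,75),-5.3)): print(yaw,robot.solve_ik(p,down(np.radians(yaw+a))))
print(robot.current_wrist_force(),robot.current_t())
E
```

```text
bolts [[551.0, 46.0], [466.8, 185.8], [428.0, 108.7]] c [508.9 115.9]
-26.992678498265846 138.1153500491991
bolts [[552.8, 46.0], [466.7, 182.2], [430.0, 107.6]] c [509.8 114.1]
-26.631498813242025 137.36773206273435
69.3 [-6.51201004e-01  5.47601515e-01  1.86872200e+00 -4.44089210e-16
  7.25269143e-01 -1.86071418e+00]
69.3 [ 8.25483139e-02  4.29997893e-01  1.84264164e+00 -4.44089210e-16
  8.68953117e-01 -1.03446241e+00]
-110.7 [-6.51201004e-01  5.47601515e-01  1.86872200e+00 -4.44089210e-16
  7.25269143e-01  1.28087848e+00]
-110.7 [ 8.25483139e-02  4.29997893e-01  1.84264164e+00 -4.44089210e-16
  8.68953117e-01  2.10713025e+00]
[0.34810742 0.15524132 0.55992535] 0.2
```

Bolts in both views and the held block agree: magazine centre (509.5, 115), yaw −26.5°. I'll grasp the block now.

```bash
python3 - <<'E'
from rig import robot,set_gripper,optics
from h import *
q=down(np.radians(69.3)); set_gripper(1.0)
robot.reach([456.8,-261.5,130],q); robot.move_l([456.8,-261.5,8],vel=120)
print(robot.current_wrist_force().round(2) if hasattr(robot.current_wrist_force(),'round') else robot.current_wrist_force())
set_gripper(0.0); robot.wait(.2); print(robot.current_finger_gap()*88,robot.current_eef_pos())
robot.move_l([456.8,-261.5,200],vel=150)
q=down(np.radians(63.5)); robot.reach([509.5,115,200],q)
robot.wait(.2)
print(robot.current_wrist_force(),robot.current_finger_gap()*88,robot.current_eef_pos(),robot.current_t())
I=[optics.get_image(n) for n in("top","side")]
import pickle; pickle.dump(I,open("c2.pkl","wb"))
p=proj(I[1],[[509.5,115,210]])[0].astype(int); print(p)
c=I[1]["pixels"][max(p[1]-60,0):p[1]+90,p[0]-75:p[0]+75,::-1]
cv2.imwrite("pics/held.png",cv2.resize(c,None,fx=4,fy=4,interpolation=cv2.INTER_CUBIC))
E
```

```text
[ 0.63 -0.48 -0.69]
45.10228696123574 [ 456.83043289 -261.48717299    8.04608124]
[0.17599617 0.22721166 0.04396925] 45.328348661278106 [509.74300622 114.01994473 199.96102162] 8.65
[241 123]
```

View pics/held.png

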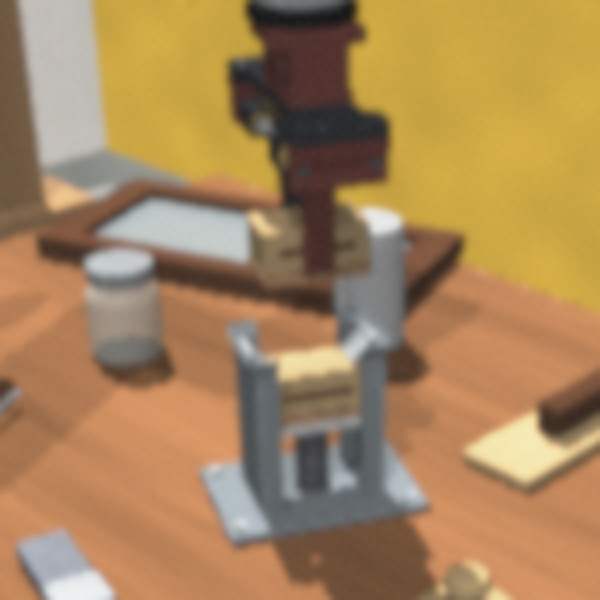

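The block is held level with the finger near mid-length, above the magazine. I'll check its offset along the jaws numerically against the projected corners.

```bash
python3 - <<'E'
from rig import robot
from h import *
import pickle
I=pickle.load(open("c2.pkl","rb")); e=np.array(robot.current_eef_pos()); print(e,robot.current_eef_rot())
a=np.radians(-26.5); u=np.array([np.cos(a),np.sin(a),0]); v=np.array([-u[1],u[0],0])
C=np.array([e+u*x+v*y+[0,0,-8+z] for x in(-40,40) for y in(-22.5,22.5) for z in(0,40)])
for im in I[1:]:
    p=proj(im,C); lo,hi=p.min(0),p.max(0); print("pred",lo.round(1),hi.round(1))
    x0,y0=(lo-6).astype(int); x1,y1=(hi+7).astype(int)
    h=cv2.cvtColor(im["pixels"],cv2.COLOR_RGB2HSV)[y0:y1,x0:x1]
    m=cv2.inRange(h,(15,40,60),(32,150,255)); Y,X=np.nonzero(m); print("seen",X.min()+x0,Y.min()+y0,X.max()+x0,Y.max()+y0, m.shape)
    ov=im["pixels"][y0-20:y1+75,x0-25:x1+25,::-1]; ov=cv2.resize(ov,None,fx=6,fy=6,interpolation=cv2.INTER_CUBIC)
    for c in p: cv2.circle(ov,tuple(((c-[x0-25,y0-20]+.5)*6).astype(int)),3,(0,0,255),1)
    print(((proj(im,e+u*5)-proj(im,e))).round(2)); cv2.imwrite("pics/ov.png",ov[:600]); print(ov.shape)
E
```

```text
[509.68893584 114.27176651 200.01306952] [5.53950542e-05 8.50668017e-01 5.25703264e-01 7.59063325e-06]
pred [226.3 111.9] [257.7 134. ]
seen 220 105 263 132 (35, 44)
[[ 1.65 -0.21]]
(780, 564, 3)
```

View pics/ov.png

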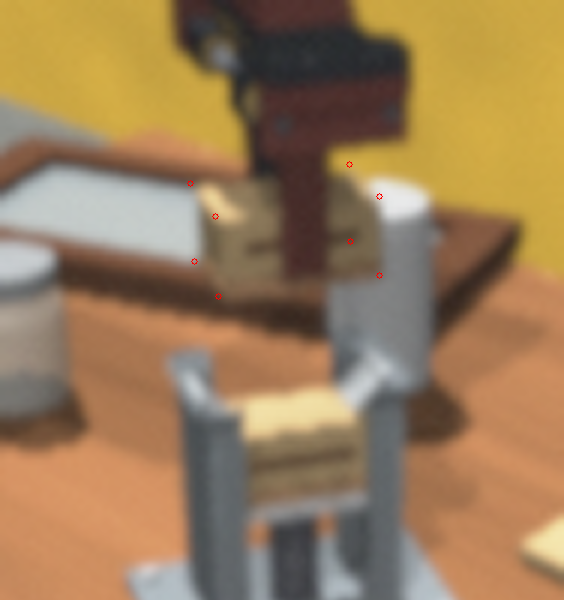

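The held block matches its prediction to within about 2 mm (offset slightly +u), so I'll correct by about 1 mm and push down in steps while watching the force.

```bash
python3 - <<'E'
from rig import robot,set_gripper,optics
from h import *
x,y=508.6,115.5
robot.move_l([x,y,152],vel=100)
for z in [140,132,126,120,112,104,96,88,80,74,71]:
    robot.move_l([x,y,z],vel=50); f=np.array(robot.current_wrist_force()); e=np.array(robot.current_eef_pos())
    print(z,e.round(1),f.round(1),np.array(robot.current_ft_torque()).round(2),round(robot.current_finger_gap()*88,1))
    if np.linalg.norm(f)>35: print("stop");break
robot.wait(.3); print(robot.current_eef_pos(),robot.current_wrist_force(),robot.current_t())
im=optics.get_image("side"); cv2.imwrite("pics/in.png",cv2.resize(im["pixels"][95:215,190:290,::-1],None,fx=5,fy=5,interpolation=cv2.INTER_CUBIC))
E
```

```text
140 [508.3 115.5 139.7] [ 0.3  0.2 -0.3] [ 0.02 -0.01 -0.07] 45.0
132 [508.7 116.  132.2] [-0.9  1.7  1.9] [0.46 0.12 0.01] 44.7
126 [509.  115.7 126. ] [ 0.6  2.6 -1.4] [ 0.36 -0.14  0.  ] 45.0
120 [509.2 115.3 119.8] [ 2.3  0.3 -4.4] [ 0.08 -0.62 -0.03] 45.0
112 [508.5 115.4 111.6] [ 1.4 -0.5  0.6] [ 0.09 -0.22 -0.01] 44.8
104 [508.3 115.4 103.7] [ 0.8 -0.7 -0.2] [ 0.02 -0.19 -0.04] 44.7
96 [508.3 115.5  95.8] [ 1.5 -0.  -0.6] [ 0.02 -0.15 -0.05] 44.6
88 [508.4 115.6  87.9] [ 2.1 -0.5  0.2] [ 0.09 -0.13 -0.06] 45.0
80 [508.2 115.7  80. ] [-1.3  1.   2. ] [ 0.37  0.11 -0.07] 45.0
74 [508.7 115.5  74.2] [0.6 0.7 3.4] [ 0.15  0.07 -0.04] 44.7
71 [508.7 115.4  71.2] [-0.3  0.4  4.3] [ 0.01  0.13 -0.05] 45.0
[508.72613093 115.46511769  71.1247336 ] [ 0.29992973 -0.70277936  4.35196019] 12.975
```

View pics/in.png

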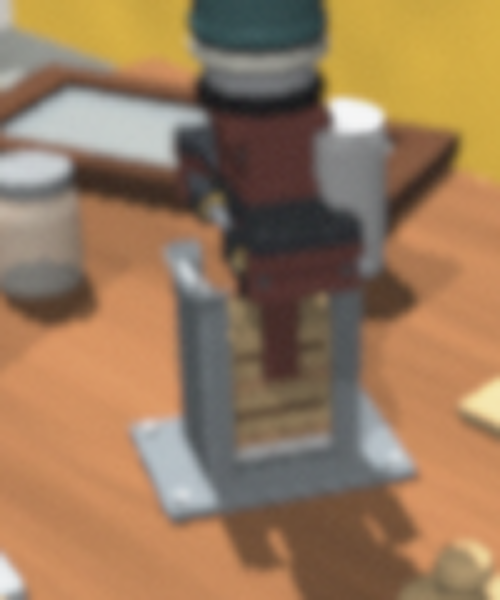

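The fingers are down inside the window, with the plate line at about (282,445) in the crop. I'll check the stack's height against the prediction.

```bash
python3 - <<'E'
from rig import robot,optics
from h import *
im=optics.get_image("side")
a=np.radians(-26.5); u=np.array([np.cos(a),np.sin(a),0]); v=np.array([-u[1],u[0],0])
c=np.array([509.5,115,0])-22.5*v
for s in(-22,0,22):
    print(s,[((proj(im,c+u*s+[0,0,z])[0]-[190,95]+.5)*5).round(0).tolist() for z in(23,63,103)])
print(robot.current_wrist_force())
ov=cv2.resize(im["pixels"][130:195,215:280,::-1],None,fx=9,fy=9,interpolation=cv2.INTER_CUBIC)
for s in(-22,22):
  for z in(23,31,63,71,103):
    p=((proj(im,c+u*s+[0,0,z])[0]-[215,130]+.5)*9).astype(int); cv2.circle(ov,tuple(p.tolist()),3,(0,0,255),1)
cv2.imwrite("pics/in2.png",ov)
E
```

```text
-22 [[246.0, 446.0], [244.0, 390.0], [242.0, 332.0]]
0 [[280.0, 440.0], [278.0, 384.0], [277.0, 326.0]]
22 [[313.0, 434.0], [312.0, 379.0], [312.0, 321.0]]
[-0.43807038 -0.68616631  3.92865732]
```

View pics/in2.png

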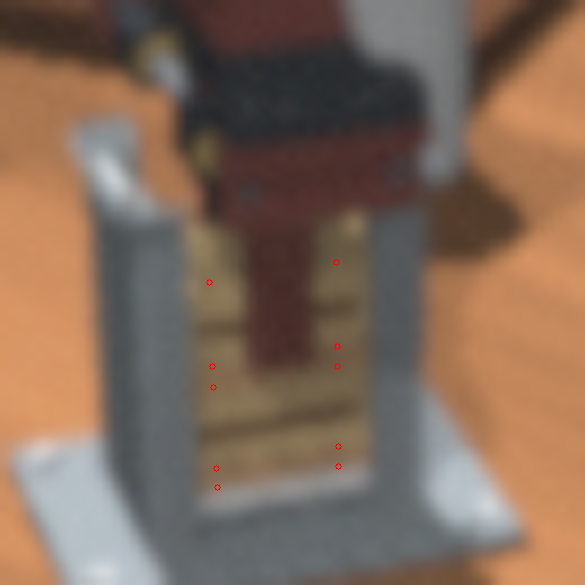

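Pixel checks fit the plan. The lower block's underside is at about z=22–23, and the stripe spacing matches the 40 mm block height, so there was little or no slip. I'll go 1.5 mm deeper for margin, release, retreat and look.

```bash
python3 - <<'E'
from rig import robot,set_gripper,optics
from h import *
x,y=508.7,115.4
robot.move_l([x,y,69.5],vel=20); robot.wait(.3); print(robot.current_eef_pos(),robot.current_wrist_force())
set_gripper(0.75); robot.wait(.4); print(robot.current_wrist_force(),robot.current_finger_gap()*88)
robot.move_l([x,y,200],vel=120); robot.reach([430,-60,260],down(np.radians(63.5))); robot.wait(.3)
print(robot.current_wrist_force(),robot.current_t())
a=np.radians(-26.5); u=np.array([np.cos(a),np.sin(a),0]); v=np.array([-u[1],u[0],0])
o=[]
for n,z0 in(("side",(135,215)),("top",(108,150))):
    im=optics.get_image(n); r,c=z0; s=65 if n=="side" else 75
    o_=cv2.resize(im["pixels"][r:r+s,c:c+s,::-1],(390,390),interpolation=cv2.INTER_CUBIC)
    if n=="side":
        for q in(-22,22):
            for z in(36,76,116):
                p=((proj(im,np.array([509.5,115,z])-22.5*v+u*q)[0]-[c,r]+.5)*390/s).astype(int); cv2.circle(o_,tuple(p.tolist()),2,(0,0,255),1)
    o.append(o_)
cv2.imwrite("pics/end.png",np.hstack(o))
E
```

```text
[508.71487195 115.4318113   69.5192418 ] [0.74688371 0.23747309 3.35031109]
[ 0.96331981 -0.05758304  0.64865289] 65.67910394348222
[ 1.0268251  -0.0289636  -0.47737902] 16.9333
```

View pics/end.png

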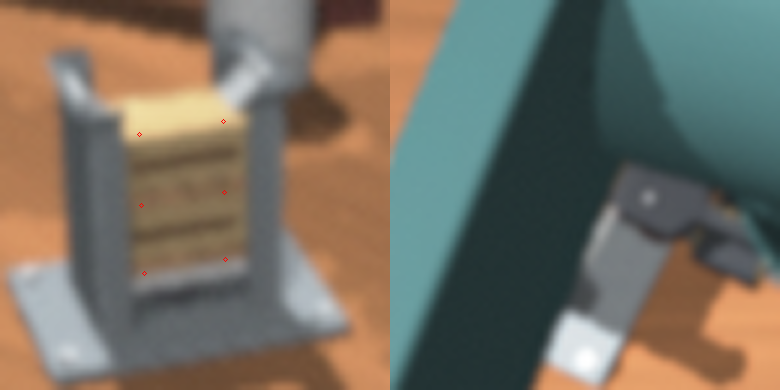

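Side view: the stack sits level, its edges at the predicted 36/76/116 marks, with the far lip over the top. The arm blocks the top view, so I'll clear it to check both lips.

```bash
python3 - <<'E'
from rig import robot,optics
from h import *
robot.reach([380,-330,260],down(np.radians(63.5))); robot.wait(.2)
im=optics.get_image("top"); print(robot.current_t())
hsv=cv2.cvtColor(im["pixels"],cv2.COLOR_RGB2HSV); n,l,st,ce=cv2.connectedComponentsWithStats(cv2.inRange(hsv,(17,50,200),(30,125,255)))
k=l[142,178]
if k:
    c=max(cv2.findContours((l==k).astype(np.uint8),0,1)[0],key=cv2.contourArea)[:,0]; print(cv2.minAreaRect(onplane(im,c,116)[:,:2].astype(np.float32)),st[k])
cv2.imwrite("pics/end2.png",cv2.resize(im["pixels"][108:183,150:225,::-1],(450,450),interpolation=cv2.INTER_CUBIC))
E
```

```text
18.35
((509.9119873046875, 115.27413177490234), (43.709991455078125, 74.90977478027344), 64.404541015625) [165 125  26  33 412]
```

View pics/end2.png

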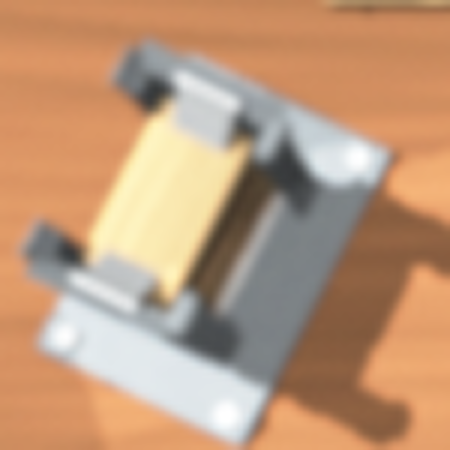

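Both lips, at (208,112) and (122,275), lie over the block's top. It is centred and lengthwise, and the arm is clear, so I'll hand in.

```bash
python3 -c "
from rig import robot
print(robot.hand_in(),robot.current_t())"
```

```text
the job is handed in; nothing more can be done
the job is handed in; nothing more can be done
```

The loose full-size block is in the magazine on top of the first one, lying level under both spring lips, and I handed the job in at about 18.4 s. I gripped it across its width, pushed it straight down until its top was by arm position about 14.5 mm below the lip level, let go and moved the arm clear.

**Position:** In the last pictures the two blocks' edges line up with undersides at 36 and 76 mm and a top at 116 mm. Both lips lie over the top. Seen from above, the block's top is centred on the magazine at (510, 115), and its angle matches the magazine's to within about 1°.

**Readings that were odd:**
- **Push force:** the wrist force read close to 0 N while the lips were folding, where up to 9 N was expected. It read about 3 to 4 N at the bottom, a little under the 4 to 6 N expected from the spring.
- **Stripe spacing:** at the bottom the stripes on the two blocks measured about 42 mm apart instead of 40, which is within the blur of the picture.

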